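# Turn a leaf of the rigid-board sample book

### The arm

A 6-joint arm with a two-finger parallel gripper is mounted at the origin on the work surface; the furniture and walls round the work are solid. World frame = base frame: x ahead of the robot, y to its left, z up, the work surface at z = 0. Lengths are in m, angles in rad, forces in N, time in s.
With the tool pointing down it reaches from about 0.275 to 0.725 m from the base axis. Payload 5.6 kg.
Tool frame: the origin (TCP) lies on the mounting face of the last link; the fingertips stand 173 mm ahead of it and the grasp point (between the pads) lies 155 mm ahead of it (r.tcp_to_tips is the distance from the TCP to the fingertips, in m); z points along the fingers, y is the direction in which the jaws open and shut (so a half turn about z gives the same grasp; the last joint's range is limited). The gripper opens to 85 mm and grips with 20 to 120 N. Pads are 22 mm wide; open, the fingers measure 114 mm over their backs; the gripper's body (76 mm by 85 mm) begins 54 mm behind the grasp point. The pads swing forward as they close: fully open they stand 13 mm farther back than shut.
Start: joints at [0.285, 0.255, 0.108, 0, -1.424, -0.285], TCP at [0.55, 0, 0.405] pointing down, gripper open.
Joint ranges: [-2.95, 2.95], [-1.21, 1.97], [-1.09, 1.5], [-2.87, 1.71], [-2.94, -0.07], [-3.05, 3.05]. Speed limits (rad/s): [2.57, 2.57, 3.14, 3.14, 3.14, 3.14].

### API

Orientations are given as a unit quaternion [w, x, y, z].
In Python, from rig import r gives the robot as it stands.
- The arm moves only by the tool apply_moves, never from a script. Its argument "plan" is a list that holds one entry, the list of rows, each a list of 7 numbers: the turn, a rotation vector about the tool's x, y, z in units of 6 degrees (1.0 is 6 degrees), then the shift along the tool's x, y, z in units of 40 mm (1.0 is 40 mm), then the closure, from 0 (fully open) to 1 (shut). A call has exactly 10 rows; each row is the pose to reach, as a shift and turn from the pose commanded when the call began, along the tool's axes at that moment; what a row does not reach only later rows make up. A row lasts 1/10 s, in which the tool goes at most 50 mm and 8.59 degrees, less where a joint would pass 70% of its speed; a pose out of reach is approached as far as the arm can. A call with a gripper value outside its range is refused whole. The fingers move at their own pace and stop on an object; "newtons" is the grip in N (left out, the last holds). Time passes only in rows, so rows that repeat a pose let the fingers close, or fill a call up. It gives the time, the measured TCP pose, the force and the opening at its end, in the units of the state.
- r.get_obs(): the state, without advancing time (a new reading comes with each control period).
- r.capture(name): name is "scene" or "side" or "wrist"; returns the picture (400x640x3 uint8, red, green, blue); there is no depth.
- r.camera_params(name): a dict with "camera_matrix" (3x3 intrinsics, pixels), "k1" (the pictures are not rectified: a ray, as slopes to the right and down, at radius r is drawn at 1 + k1 r^2 times it, then the intrinsics apply), "position" and "attitude" of the camera in the world. Camera axes: x right, y up, looking along -z (the intrinsics and any distortion apply to the point x, -y, -z); pixel columns grow to the right and rows downward; lengths in m; the calibration is good to about 2 mm. A picture is of the moment at which its call begins: read the wrist's pose just before it. camera_params takes no time and is no camera call; for the wrist camera it gives the pose at the moment of the call.
- r.close_job(): hands the job in, once; it reports no verdict.
The state is a dict: "clock": time; "joints": joint angles; "qvel": joint speeds; "tau": joint torques, N m; "tcp_pos": TCP position; "orientation": TCP orientation; "wrist_force": force on the tool from outside, world axes, zero at the start; "ft_torque": the same for the moment, N m; "finger_gap": finger opening in m.
Only numpy, scipy, OpenCV 4.12 (cv2) and the standard library are available. Lean on these libraries where they do the work, as an engineer would, in place of code of your own. Each camera call takes 0.05 s, during which the arm holds its last target. There are 200 camera calls.

### The job

A ring-bound sample book of rigid print boards lies open. Push the small black roll of tape off its left-hand page so that it lies flat on the table beside the book; then turn the white top board, the one with colour patches, gently over the rings and press it down flat on the left-hand side, so that the copper sample beneath it shows. Only push and press: pinch, pick up or fling nothing, let the copper board and all boards under it stay down on the right, and leave everything else on the table alone.

Things in the scene. Friction and masses are not known exactly. Their poses are not given: they have to be found in the camera images.
- sampler: the open sample book, fixed: black covers 226 mm along the spine, 330 mm across. Origin: on the table, under the middle of the ring row; x along the spine (away from the robot when unturned), y toward the left-hand page, z up. Right-hand pile (y < 0): fixed boards to 34 mm above the table, at most 163 mm out; on them the copper board (34.5 to 38.5 mm up), then the white one
- ring_axis (a point): middle of the ring axis, 26 mm above the book's origin; the boards turn about a line through it along the book's x. The four steel rings are 44 mm across. Fixed index tabs 46 mm wide (along x) and 30 mm long stick out of the lower boards at x = -72 and +72 mm on the right and at x = -72 mm on the left; none at x = 0
- left_page (a point): centre of the top of the left-hand page: a fixed plywood board, 210 mm along x, from y = 2 to 150 mm in the book's frame, top 8.5 mm above the table, on a 3 mm cover that reaches to y = 165 mm and x = +-113 mm
- white_board (a joint): angle of the white top board about the ring axis (rad): 0 flat on the right-hand pile, pi/2 upright, pi flat on the left. It is stiff on its rings and stays at any angle where it is left (1.1 N at the tab lifts it, 0.2 to 1.1 N moves it further); it may stand up to 0.12 rad open at the start
- tab (a point): middle of the white board's index tab, half-way through its 4 mm; 172 mm out from the ring axis and, at joint 0, 15 mm above it. The board (210 mm along x, colour patches) then spans y = -9 to -157 mm, 39 to 43 mm above the table; the tab, 46 mm wide along x, goes on to y = -187 mm and overhangs the boards below, so a fingertip fits under it. Flat on the left the board is 9 to 13 mm up
- copper_board (a joint): angle of the copper-faced board just under the white one (rad), in the same sense; 0 flat on the right, and equally stiff. Its own tab is at x = +72 mm, away from the white board's tab
- black_tape_centre (a point): centre (half-way up) of the loose small roll of black tape, 62 mm in diameter and 19 mm high, lying flat on the left-hand page at the start; 35 to 70 g. Flat on the table this point is 9.5 mm up, on the page 18 mm
- mug_1: white mug, 84 mm wide, 91 mm high, at the left; origin at the centre of its underside
- cyan_bottle: ink bottle with a cyan label, 44 mm wide, 112 mm high, at the back right; origin at the centre of its underside
- magenta_bottle: ink bottle with a magenta label, 44 mm wide, 112 mm high, at the back right; origin at the centre of its underside
- masking_tape: large roll of cream masking tape lying flat, 104 mm wide, 25 mm high, at the back right; origin at the centre of its underside
- screwdriver: red screwdriver lying at the left, 203 mm long, 29 mm high; origin at the centre of its underside
- pen_pot: black pot of pens, 84 mm wide, 147 mm high, at the right; origin at the centre of its underside
Things that resemble listed ones, but are neither listed nor needed, are in the scene too. What is shaped like the part that bears black_tape_centre but red is not meant.

How it is judged:
On the way, in this order (a step that is already met when the one before it is completed fails the run):
1. the black roll lies flat on the table, off the book, the white board not yet turned (height (world z) of black_tape_centre below 0.0125 m and angle between black_tape_centre's own z axis and vertical below 0.1 rad and value of joint white_board below 0.5 rad), for 0.2 s.
2. the white board is turned up to about upright (value of joint white_board above 1.3 rad and value of joint copper_board below 0.3 rad).
3. the white board lies flat on the left (value of joint white_board above 3.08 rad), for 0.2 s.
At the end, for the whole second after the job is handed in: The white board lies flat on the left-hand side (within 3.5 degrees) and at rest, the copper board is still down on the right (within 3.5 degrees), and the black roll lies flat on the table beside the book, its centre within 40 cm of the book's middle (value of joint white_board above 3.08 rad and velocity of joint white_board below 0.05 rad/s and value of joint copper_board below 0.06 rad and height (world z) of black_tape_centre between 0.005 and 0.0125 m and angle between black_tape_centre's own z axis and vertical below 0.1 rad and horizontal distance between black_tape_centre and sampler below 0.4 m); the robot touches nothing.
It fails at once if the black roll is picked up (its centre more than 35 mm above the table) instead of pushed (height (world z) of black_tape_centre above 0.035 m).
It fails at once if the copper board is turned up along with the white one (more than 0.3 rad) (value of joint copper_board above 0.3 rad).
It fails at once if the white board is flung (faster than 6 rad/s) (velocity of joint white_board above 6 rad/s or velocity of joint white_board below -6 rad/s).
It fails at once if the white board or the black roll is pinched or pressed hard (the fingers press the board with more than 35 N, or the roll with more than 20 N) (contact force between the fingers and white_board above 35 N or contact force between the fingers and black_tape above 20 N).
It fails at once if a bystander (mug, ink bottles, masking tape, screwdriver, pen pot) is pushed more than 3 cm away (distance of any of mug_1, cyan_bottle, magenta_bottle, masking_tape, screwdriver, pen_pot from where it was at the start of the episode above 0.03 m).
It also fails if it takes over 58 s, if anything falls off the work surface, if the arm or the gripper's body presses on something with over 40 N, if the wrist force passes 120 N, or if a joint passes its speed limit or range.

## Working session

There is one attempt and no reset: what is moved stays moved. The work goes in short steps, Python scripts to look and compute and a tool call to move; the robot and the scene stay as the last step left them, time stands still between calls to the robot, and variables do not carry over. Pictures are saved under pics/ and viewed, about 8 in all and at most 12, crops included, and the job is handed in when it is done.

Besides the shell and the picture viewer there is one more tool, called after "Request:" by a JSON object that holds its "api" and its "payload", one argument or row to a line. apply_moves: Moves the arm, as the interface text tells. Its arguments: {"type":"object","properties":{"plan":{"type":"array","items":{"type":"array","items":{"type":"array","items":{"type":"number"}}}},"newtons":{"type":"number"}},"required":["plan"]}

```bash
mkdir -p pics; ls; python3 - <<'E'
from rig import r
import cv2,numpy as np
for n in ["scene","side"]:
    cv2.imwrite(f"pics/{n}0.png",r.capture(n)[:,:,::-1])
    print(n,r.camera_params(n))
o=r.get_obs();print(o)
print(r.tcp_to_tips)
E
```

```text
pics
scene {'camera_matrix': array([[499.54327983,   0.        , 322.68074902],
       [  0.        , 499.54327983, 194.7764786 ],
       [  0.        ,   0.        ,   1.        ]]), 'k1': 0.04503510198114012, 'position': array([-0.3484964 ,  1.12676406,  0.70897998]), 'attitude': array([-0.27453383, -0.18978714,  0.51507323,  0.78950084])}
side {'camera_matrix': array([[459.0508675 ,   0.        , 322.69542608],
       [  0.        , 459.0508675 , 193.4872158 ],
       [  0.        ,   0.        ,   1.        ]]), 'k1': -0.0590952476833828, 'position': array([0.04572761, 1.06397133, 1.01666842]), 'attitude': array([-0.20293655, -0.09831767,  0.42442379,  0.87693491])}
{'clock': 0.1, 'joints': array([ 2.84606101e-01,  2.55703146e-01,  1.07139713e-01, -3.75372150e-04,
       -1.42389074e+00, -2.84605579e-01]), 'qvel': array([ 0.00153393, -0.002259  ,  0.00103404,  0.00078424, -0.00064991,
       -0.00108202]), 'tau': array([-2.13976258e-03, -3.87604666e+01,  2.38473254e+01,  5.37796766e+00,
       -3.79605262e-03, -3.77010252e-06]), 'tcp_pos': array([5.49864133e-01, 6.31532201e-05, 4.03887322e-01]), 'orientation': array([-6.38002536e-04, -7.07087175e-01,  7.07125877e-01,  5.60828204e-04]), 'wrist_force': array([-0.76234588,  1.16660881,  0.23868061]), 'ft_torque': array([-0.05103178,  0.03618938,  0.01670206]), 'finger_gap': 0.08561552702408516}
0.1734
```

View pics/scene0.png

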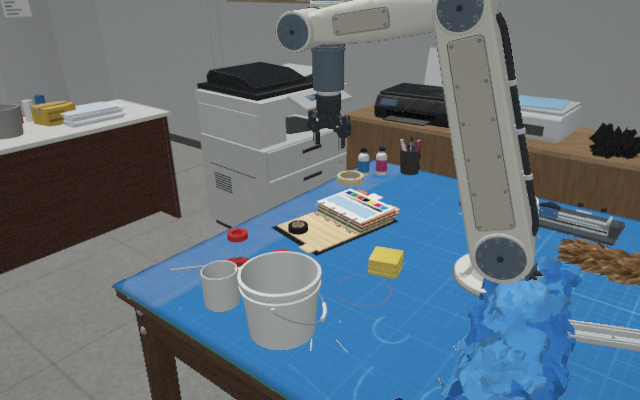

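View pics/side0.png

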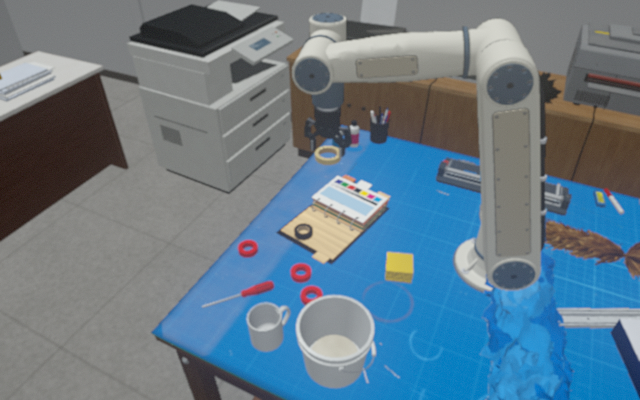

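Side view: the black roll is at (303,231) on the plywood page. Look-alikes are the red rolls at (248,248), (301,271) and (312,295), which are not meant, and the cream roll at (327,155). The white board with patches is at (350,193). Next are a close crop and a wrist view.

```bash
cat > h.py <<'E'
from rig import r
import cv2,numpy as np
from scipy.spatial.transform import Rotation as R
def rot(q): return R.from_quat([q[1],q[2],q[3],q[0]])
def pix2w(n,uv,z,p=None):
    p=p or r.camera_params(n);K=p['camera_matrix']
    d=np.array([-p['k1'] if 0 else p['k1'],0,0,0,0])
    s=cv2.undistortPoints(np.array([[uv]],float),K,d)[0,0]
    v=rot(p['attitude']).apply([s[0],-s[1],-1]);c=p['position']
    return c+v*(z-c[2])/v[2]
def w2pix(n,P,p=None):
    p=p or r.camera_params(n)
    q=rot(p['attitude']).inv().apply(np.atleast_2d(P)-p['position'])*[1,-1,-1]
    return cv2.projectPoints(q,np.zeros(3),np.zeros(3),p['camera_matrix'],np.array([p['k1'],0,0,0,0]))[0][:,0]
E
python3 - <<'E'
from h import *
p=r.camera_params("wrist");print(p)
cv2.imwrite("pics/w0.png",r.capture("wrist")[:,:,::-1])
im=cv2.imread("pics/side0.png")[160:310,230:400]
cv2.imwrite("pics/sc.png",cv2.resize(im,None,fx=4,fy=4,interpolation=cv2.INTER_CUBIC)[:600])
E
```

```text
{'camera_matrix': array([[331.47521131,   0.        , 323.43517872],
       [  0.        , 331.47521131, 199.53051372],
       [  0.        ,   0.        ,   1.        ]]), 'k1': -0.05415691289537906, 'position': array([ 0.5503161 , -0.07165437,  0.37200207]), 'attitude': array([ 1.85177551e-04,  9.26261785e-04, -1.43679452e-01,  9.89623829e-01])}
```

View pics/w0.png

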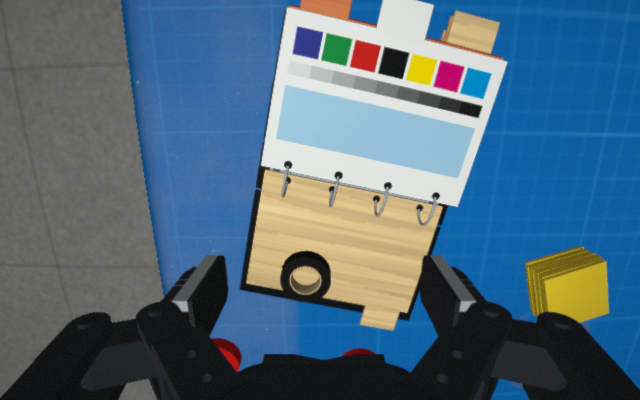

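View pics/sc.png

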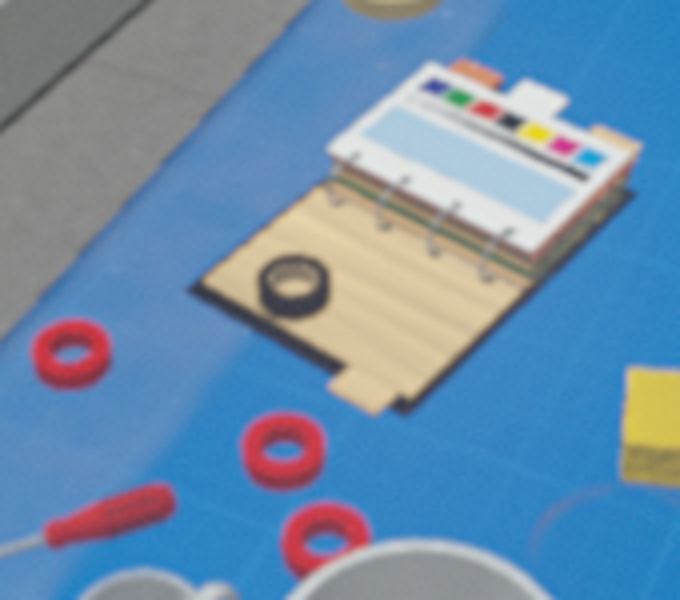

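Wrist view: the black roll is at (305,276) on the page. White-board corners are at (289,8), (507,60), (459,206) and (261,167), and its tab is at (405,15). The cover corner is at (242,290), and the red rolls are elsewhere. The close crop confirms the black roll, with the left index tab near its edge.

```bash
python3 - <<'E'
from h import *
from scipy.optimize import least_squares
p=r.camera_params("wrist")
def wb(x,rho,h,a): # rho out, h above axis
    return [x,-rho*np.cos(a)+h*np.sin(a),.026+rho*np.sin(a)+h*np.cos(a)]
obs=np.array([(289,8),(507,60),(459,206),(261,167),(242,290),(409,318),(434,2)],float)
def model(v):
    a=v[3]
    L=np.array([wb(.105,.157,.017,a),wb(-.105,.157,.017,a),wb(-.105,.009,.017,a),wb(.105,.009,.017,a),[.113,.165,.003],[-.113,.165,.003],wb(-.023,.187,.017,a)])
    c,s=np.cos(v[2]),np.sin(v[2])
    return np.c_[v[0]+c*L[:,0]-s*L[:,1],v[1]+s*L[:,0]+c*L[:,1],L[:,2]]
f=least_squares(lambda v:(w2pix("wrist",model(v),p)-obs)[:6].ravel(),[.55,-.2,0.2,.05])
print(f.x,np.round(f.fun,1))
x0,y0,t,_=f.x
def loc(P): 
    d=P[:2]-[x0,y0];return np.array([np.cos(t)*d[0]+np.sin(t)*d[1],-np.sin(t)*d[0]+np.cos(t)*d[1]])
P=pix2w("wrist",(305,276),.0275,p);print("roll w",P,loc(P))
for uv in [(301,271),(248,248),(312,295)]:
    P=pix2w("side",uv,.01);print("red",P,loc(P))
P=pix2w("side",(302,231),.02);print("roll side",P,loc(P))
for n,uv in [("screwtip",(203,305)),("handle",(272,286)),("mug",(267,345)),("mask",(327,155)),("bucketrim",(335,320))]:
    print(n,pix2w("side",uv,.01 if n!="bucketrim" else .15))
E
```

```text
[ 0.51114578  0.02070916 -0.20630556 -0.00514352] [-1.  -0.9 -0.2 -0.   0.6  0.1  0.7 -1.4 -1.5  0.8  1.8  3.1]
roll w [0.57134077 0.12369626 0.0275    ] [0.03782211 0.11313385]
red [0.50175291 0.27609158 0.01      ] [-0.06150755  0.2480428 ]
red [0.69281736 0.26500813 0.01      ] [0.12777565 0.27633302]
red [0.43258476 0.34085232 0.01      ] [-0.14247487  0.29726149]
roll side [0.57417922 0.13343762 0.02      ] [0.0386049  0.12325009]
screwtip [0.68272827 0.50309679 0.01      ]
handle [0.54862919 0.36205484 0.01      ]
mug [0.46145538 0.53224558 0.01      ]
mask [ 0.69756737 -0.30704875  0.01      ]
bucketrim [0.29932419 0.48242816 0.15      ]
```

Request:
{"api": "apply_moves", "payload": {
  "plan": [
    [[0,0,0.4,-0.36,-0.05,0.9,0.53],[0,0,0.8,-0.72,-0.1,1.8,0.53],[0,0,1.2,-1.08,-0.16,2.7,0.53],[0,0,1.6,-1.4,-0.21,3.4,0.53],[0,0,1.97,-1.79,-0.26,4.0,0.53],[0,0,1.97,-1.79,-0.26,4.3,0.53],[0,0,1.97,-1.79,-0.26,4.5,0.53],[0,0,1.97,-1.79,-0.26,4.5,0.53],[0,0,1.97,-1.79,-0.26,4.5,0.53],[0,0,1.97,-1.79,-0.26,4.5,0.53]]
  ]
}}

```text
clock: 1.15
tcp_pos: [0.5608, 0.0713, 0.2259]
orientation: [0.001, -0.63, 0.776, -0.0]
wrist_force: [-0.2, -0.0, -0.2]
finger_gap: 0.0403
```

```bash
python3 - <<'E'
from h import *
cv2.imwrite("pics/w1.png",r.capture("wrist")[:,:,::-1])
x0,y0,t=.5111,.0207,-.2063
p=r.camera_params("wrist")
for y in (.10,.115,.125):
  P=[x0+np.cos(t)*.038-np.sin(t)*y,y0+np.sin(t)*.038+np.cos(t)*y,.0275];print(y,w2pix("wrist",P,p))
print(r.get_obs()['finger_gap'],pix2w("side",(378,141),0),pix2w("side",(354,146),0))
E
```

```text
0.1 [[325.01142795 302.39103936]]
0.115 [[324.98061378 324.05543585]]
0.125 [[324.96048953 337.88553538]]
0.04032556375095639 [ 0.55828554 -0.50977622  0.        ] [ 0.63324231 -0.42968709  0.        ]
```

View pics/w1.png

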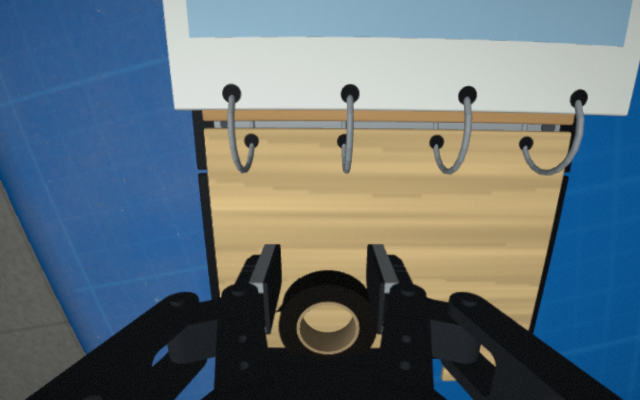

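Roll top centre at about (328,327), so it sits at book y of about 0.117, in agreement with the first fix. The fingers are behind it on the ring side, clear of it.

Request:
{"api": "apply_moves", "payload": {
  "plan": [
    [[0,0,0,0,0,0.15,0.53],[0,0,0,0,0,0.3,0.53],[0,0,0,0,0,0.45,0.53],[0,0,0,0,0,0.6,0.53],[0,0,0,0,0,0.7,0.53],[0,0,0,0,0,0.78,0.53],[0,0,0,0,0,0.86,0.53],[0,0,0,0,0,0.92,0.53],[0,0,0,0,0,0.95,0.53],[0,0,0,0,0,0.95,0.53]]
  ]
}}

```text
clock: 2.2
tcp_pos: [0.5604, 0.0716, 0.1866]
orientation: [-0.0, -0.631, 0.776, 0.0]
wrist_force: [-0.4, 0.2, -0.2]
finger_gap: 0.0404
```

Request:
{"api": "apply_moves", "payload": {
  "plan": [
    [[0,0,0,-0.1,0,0,0.53],[0,0,0,-0.25,0,0,0.53],[0,0,0,-0.42,0,0,0.53],[0,0,0,-0.6,0,0,0.53],[0,0,0,-0.78,0,0,0.53],[0,0,0,-0.96,0,0,0.53],[0,0,0,-1.14,0,0,0.53],[0,0,0,-1.32,0,0,0.53],[0,0,0,-1.5,0,0,0.53],[0,0,0,-1.68,0,0,0.53]]
  ]
}}

```text
clock: 3.2
tcp_pos: [0.5743, 0.1379, 0.1867]
orientation: [-0.0, -0.631, 0.776, -0.0]
wrist_force: [0.1, -0.1, 1.9]
finger_gap: 0.04
```

Request:
{"api": "apply_moves", "payload": {
  "plan": [
    [[0,0,0,-0.18,0,0,0.53],[0,0,0,-0.36,0,0,0.53],[0,0,0,-0.54,0,0,0.53],[0,0,0,-0.72,0,0,0.53],[0,0,0,-0.9,0,0,0.53],[0,0,0,-1.08,0,0,0.53],[0,0,0,-1.26,0,0,0.53],[0,0,0,-1.44,0,0,0.53],[0,0,0,-1.62,0,0,0.53],[0,0,0,-1.7,0,0,0.53]]
  ]
}}

```text
clock: 4.2
tcp_pos: [0.5882, 0.2047, 0.1866]
orientation: [0.0, -0.631, 0.776, -0.0]
wrist_force: [0.4, 0.5, -0.2]
finger_gap: 0.0399
```

```bash
python3 - <<'E'
from h import *
im=r.capture("side")[:,:,::-1][160:310,230:400]
cv2.imwrite("pics/s2.png",cv2.resize(im,None,fx=4,fy=4,interpolation=cv2.INTER_CUBIC))
print(r.get_obs()['wrist_force'])
E
```

```text
[-0.06008497  0.15604528  0.02133254]
```

View pics/s2.png

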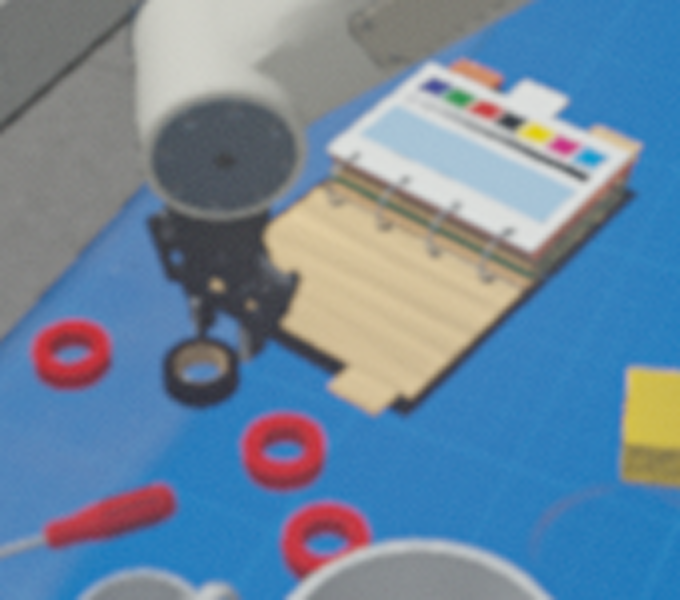

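Side crop: the black roll lies flat on the blue table at crop (201,372), beyond the cover edge and between the red rolls but clear of them. Now I back off and move to the right-hand side, tilting the tool.

Request:
{"api": "apply_moves", "payload": {
  "plan": [
    [[0,0,0,0.3,0,0,0.53],[0,0,0,0.5,0,-0.5,0.6],[0,0,0,0.8,0,-1.5,1],[0,0,0,1.4,0.1,-2.5,1],[0,0,0,2.4,0.2,-3.2,1],[0,0,0,3.4,0.3,-3.7,1],[0,0,0,4.5,0.4,-4,1],[0,0,0,5.6,0.5,-4,1],[0,0,0,6.7,0.6,-4,1],[0,0,0,7.8,0.7,-4,1]]
  ]
}}

```text
clock: 5.25
tcp_pos: [0.4952, -0.0978, 0.347]
orientation: [0.0, -0.63, 0.776, -0.0]
wrist_force: [0.3, 0.1, -0.3]
finger_gap: 0.0
```

Request:
{"api": "apply_moves", "payload": {
  "plan": [
    [[0,-1,0,1,0.03,0,1],[0,-2,0,2,0.06,0,1],[0,-3,0,3,0.1,0,1],[0,-4,0,4,0.15,0,1],[0,-5,0,5,0.2,0.3,1],[0,-6,0,5.8,0.25,0.6,1],[0,-7,0,6.4,0.25,1,1],[0,-8,0,6.65,0.25,1.5,1],[0,-8.33,0,6.65,0.25,2,1],[0,-8.33,0,6.65,0.25,2,1]]
  ]
}}

```text
clock: 6.25
tcp_pos: [0.4309, -0.3547, 0.2631]
orientation: [0.328, -0.569, 0.705, 0.269]
wrist_force: [0.1, 0.7, -0.2]
finger_gap: 0.0001
```

```bash
cat >> h.py <<'E'
x0,y0,t=.5111,.0207,-.2063
RB=R.from_euler('z',t)
def loc(P): return RB.inv().apply(np.asarray(P)-[x0,y0,0])
def st():
    o=r.get_obs();q=rot(o['orientation']);M=(RB.inv()*q).as_matrix()
    print('tcp loc',loc(o['tcp_pos']).round(4),'tip loc',loc(o['tcp_pos']+q.apply([0,0,r.tcp_to_tips])).round(4))
    print('axes(book) cols\n',M.round(3),'F',o['wrist_force'].round(2),'gap',o['finger_gap'],'j',o['joints'].round(2),o['clock'])
E
python3 -c "
from h import *
st()"
```

```text
tcp loc [-0.0016 -0.3839  0.2631] tip loc [-0.0019 -0.2506  0.1522]
axes(book) cols
 [[-0.007 -1.    -0.001]
 [-0.64   0.003  0.769]
 [-0.769  0.006 -0.64 ]] F [ 0.08  0.65 -0.24] gap 0.0001261179769440881 j [-0.71  0.55  0.28 -0.75 -1.76  0.53] 6.25
```

Request:
{"api": "apply_moves", "payload": {
  "plan": [
    [[0,0,0,0.3,0,0.28,1],[0,0,0,0.6,0,0.56,1],[0,0,0,0.9,0,0.84,1],[0,0,0,1.2,0,1.12,1],[0,0,0,1.52,-0.05,1.42,1],[0,0,0,1.52,-0.05,1.7,1],[0,0,0,1.52,-0.05,2.0,1],[0,0,0,1.52,-0.05,2.3,1],[0,0,0,1.52,-0.05,2.4,1],[0,0,0,1.52,-0.05,2.4,1]]
  ]
}}

```text
clock: 7.25
tcp_pos: [0.4417, -0.3201, 0.1584]
orientation: [0.328, -0.572, 0.703, 0.267]
wrist_force: [0.1, 1.1, -0.5]
finger_gap: 0.0001
```

```bash
python3 - <<'E'
from h import *
st()
p=r.camera_params("wrist")
cv2.imwrite("pics/w3.png",r.capture("wrist")[:,:,::-1])
L=np.array([[.023,-.187,.043],[-.023,-.187,.043],[.105,-.157,.043],[-.105,-.157,.043],loc(r.get_obs()['tcp_pos']+rot(r.get_obs()['orientation']).apply([0,0,.1734]))])
print(w2pix("wrist",RB.apply(L)+[x0,y0,0],p))
E
```

```text
tcp loc [ 0.0018 -0.3478  0.1584] tip loc [ 0.0017 -0.215   0.0469]
axes(book) cols
 [[ 0.001 -1.    -0.001]
 [-0.643 -0.001  0.766]
 [-0.766  0.    -0.643]] F [ 0.08  1.08 -0.49] gap 0.0001390401499678427 j [-0.66  0.64  0.13 -0.76 -1.55  0.67] 7.25
[[285.65490343 266.46527334]
 [368.57166234 266.44324173]
 [164.02812361 275.48514287]
 [488.7773007  275.39182886]
 [323.74435951 262.48887884]]
```

View pics/w3.png

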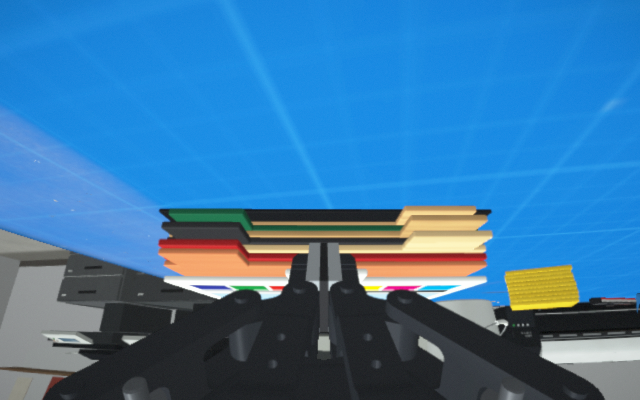

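Wrist view: the book is seen from beneath the fingers. The white board edge runs from (163,279) to (487,279), within 4 px of the prediction, and the fingertips at (323,245) are aimed just under the tab. Inserting.

Request:
{"api": "apply_moves", "payload": {
  "plan": [
    [[0,0,0,0.1,0.04,0.12,1],[0,0,0,0.1,0.04,0.24,1],[0,0,0,0.1,0.04,0.36,1],[0,0,0,0.1,0.04,0.48,1],[0,0,0,0.1,0.04,0.6,1],[0,0,0,0.1,0.04,0.72,1],[0,0,0,0.1,0.04,0.84,1],[0,0,0,0.1,0.04,0.95,1],[0,0,0,0.1,0.04,1.02,1],[0,0,0,0.1,0.04,1.02,1]]
  ]
}}

```text
clock: 8.3
tcp_pos: [0.4458, -0.292, 0.1288]
orientation: [0.328, -0.572, 0.703, 0.267]
wrist_force: [-0.2, -0.4, -0.1]
finger_gap: 0.0001
```

```bash
cat > arc.py <<'E'
from h import *
import sys
def pose(a): # a deg -> TCP local pos, rotation in book frame
    ar=np.radians(a)
    phi=np.radians(np.interp(a,[60,105],[50,0]))
    rho=np.interp(a,[0,90,180],[.176,.172,.135])
    u=np.array([0,-np.cos(ar),np.sin(ar)]);h=np.array([0,np.sin(ar),np.cos(ar)])
    C=np.array([0,0,.026])+rho*u+.013*h
    z=np.array([0,np.sin(phi),-np.cos(phi)]);y=np.array([-1.,0,0]);x=np.cross(y,z)
    return C+.011*x-r.tcp_to_tips*z, np.c_[x,y,z]
def rows(angs):
    st();o=r.get_obs();T=loc(o['tcp_pos']);M=(RB.inv()*rot(o['orientation'])).as_matrix()
    for a in angs:
        p,Q=pose(a);v=R.from_matrix(M.T@Q).as_rotvec(degrees=True)/6
        print(round(a),np.r_[v,M.T@(p-T)/.04].round(2).tolist())
if __name__=="__main__": rows(np.linspace(*map(float,sys.argv[1:3]),11)[1:])
E
python3 arc.py -3 45
```

```text
tcp loc [ 2.000e-04 -3.194e-01  1.288e-01] tip loc [ 1.000e-04 -1.866e-01  1.740e-02]
axes(book) cols
 [[-0.    -1.    -0.001]
 [-0.643 -0.     0.766]
 [-0.766  0.    -0.643]] F [-0.16 -0.41 -0.09] gap 0.00010763095078107912 j [-0.62  0.65  0.07 -0.78 -1.47  0.7 ] 8.3
2 [0.01, -0.0, -0.0, -0.42, 0.0, -0.22]
7 [0.01, -0.0, -0.0, -0.74, 0.0, -0.41]
11 [0.01, -0.0, -0.0, -1.07, 0.0, -0.57]
16 [0.01, -0.0, -0.0, -1.42, 0.0, -0.71]
21 [0.01, -0.0, -0.0, -1.77, 0.0, -0.81]
26 [0.01, -0.0, -0.0, -2.13, 0.0, -0.88]
31 [0.01, -0.0, -0.0, -2.5, 0.0, -0.93]
35 [0.01, -0.0, -0.0, -2.86, 0.0, -0.94]
40 [0.01, -0.0, -0.0, -3.23, 0.0, -0.92]
45 [0.01, -0.0, -0.0, -3.59, 0.0, -0.87]
```

Request:
{"api": "apply_moves", "payload": {
  "plan": [
    [[0,0,0,-0.2,0,-0.1,1],[0,0,0,-0.5,0,-0.25,1],[0,0,0,-0.85,0,-0.45,1],[0,0,0,-1.2,0,-0.6,1],[0,0,0,-1.55,0,-0.75,1],[0,0,0,-1.95,0,-0.84,1],[0,0,0,-2.35,0,-0.91,1],[0,0,0,-2.75,0,-0.94,1],[0,0,0,-3.2,0,-0.92,1],[0,0,0,-3.59,0,-0.87,1]]
  ]
}}

```text
clock: 9.3
tcp_pos: [0.4595, -0.2269, 0.2627]
orientation: [0.328, -0.572, 0.703, 0.266]
wrist_force: [0.6, -1.1, 0.1]
finger_gap: 0.0
```

```bash
python3 - <<'E'
from h import *
im=r.capture("side")[:,:,::-1][110:310,230:430]
cv2.imwrite("pics/s4.png",cv2.resize(im,None,fx=3,fy=3,interpolation=cv2.INTER_CUBIC))
E
python3 arc.py 45 90
```

```text
tcp loc [ 0.0006 -0.2516  0.2645] tip loc [ 0.0008 -0.1187  0.153 ]
axes(book) cols
 [[ 0.004 -1.     0.001]
 [-0.643 -0.001  0.766]
 [-0.766 -0.003 -0.643]] F [-0.07  2.29  2.59] gap 7.783933552160242e-05 j [-0.52  0.42  0.09 -0.82 -1.58  0.46] 9.35
50 [-0.01, 0.0, 0.03, -0.24, 0.01, 0.08]
54 [-0.01, 0.0, 0.03, -0.57, 0.01, 0.18]
58 [-0.01, 0.0, 0.03, -0.88, 0.01, 0.31]
63 [-0.01, 0.56, 0.03, -1.44, 0.01, 0.45]
68 [-0.01, 1.39, 0.03, -2.12, 0.01, 0.63]
72 [-0.02, 2.22, 0.03, -2.77, 0.01, 0.88]
76 [-0.02, 3.06, 0.03, -3.41, 0.0, 1.17]
81 [-0.02, 3.89, 0.03, -4.01, 0.0, 1.52]
86 [-0.02, 4.72, 0.03, -4.59, -0.0, 1.92]
90 [-0.02, 5.56, 0.03, -5.13, -0.0, 2.36]
```

View pics/s4.png

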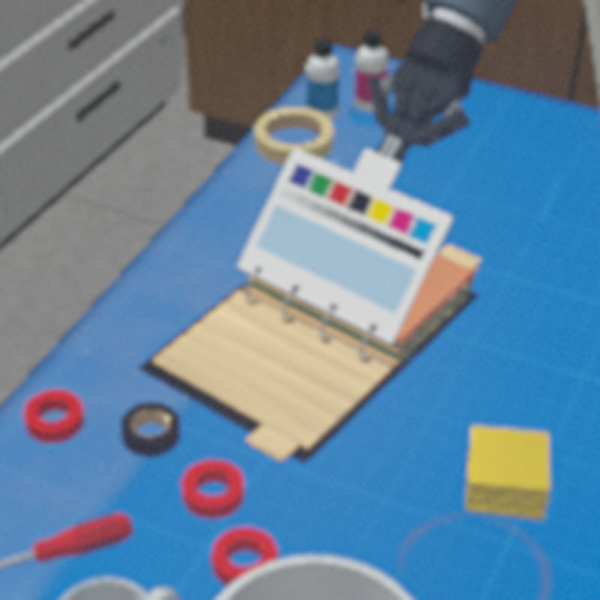

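Side crop: the white board stands about 45° up on the fingertip, with the tab at crop (378,165). The copper board is flat behind it at (440,290), and the roll is still flat at (150,428). Continuing.

Request:
{"api": "apply_moves", "payload": {
  "plan": [
    [[0,0,0,-0.26,0,0.08,1],[0,0,0,-0.57,0,0.18,1],[0,0,0,-0.88,0,0.31,1],[0,0.56,0,-1.44,0,0.45,1],[0,1.39,0,-2.12,0,0.63,1],[0,2.22,0,-2.77,0,0.88,1],[0,3.06,0,-3.41,0,1.17,1],[0,3.89,0,-4.01,0,1.52,1],[0,4.72,0,-4.59,0,1.92,1],[0,5.56,0,-5.13,0,2.36,1]]
  ]
}}

```text
clock: 10.35
tcp_pos: [0.501, -0.0264, 0.359]
orientation: [0.112, -0.624, 0.768, 0.09]
wrist_force: [0.4, -0.6, -1.7]
finger_gap: -0.0001
```

```bash
python3 arc.py 90 135
```

```text
tcp loc [-3.00e-04 -4.82e-02  3.59e-01] tip loc [1.000e-04 1.100e-03 1.927e-01]
axes(book) cols
 [[ 0.001 -1.     0.002]
 [-0.959  0.     0.284]
 [-0.284 -0.002 -0.959]] F [ 0.43 -0.64 -1.73] gap -5.953922142237775e-05 j [ 0.14  0.17 -0.03 -0.28 -1.28 -0.28] 10.35
94 [-0.02, 0.8, 0.0, -0.71, -0.01, 0.13]
99 [-0.02, 1.64, 0.0, -1.36, -0.01, 0.35]
104 [-0.02, 2.47, 0.0, -2.0, -0.01, 0.62]
108 [-0.02, 2.75, 0.0, -2.36, -0.01, 0.88]
112 [-0.02, 2.75, 0.0, -2.57, -0.01, 1.13]
117 [-0.02, 2.75, 0.0, -2.76, -0.01, 1.39]
122 [-0.02, 2.75, 0.0, -2.93, -0.01, 1.67]
126 [-0.02, 2.75, 0.0, -3.07, -0.0, 1.95]
130 [-0.02, 2.75, 0.0, -3.19, -0.0, 2.25]
135 [-0.02, 2.75, 0.0, -3.29, -0.0, 2.54]
```

Request:
{"api": "apply_moves", "payload": {
  "plan": [
    [[0,0.8,0,-0.71,0,0.13,1],[0,1.64,0,-1.36,0,0.35,1],[0,2.47,0,-2.0,0,0.62,1],[0,2.75,0,-2.36,0,0.88,1],[0,2.75,0,-2.57,0,1.13,1],[0,2.75,0,-2.76,0,1.39,1],[0,2.75,0,-2.93,0,1.67,1],[0,2.75,0,-3.07,0,1.95,1],[0,2.75,0,-3.19,0,2.25,1],[0,2.75,0,-3.29,0,2.54,1]]
  ]
}}

```text
clock: 11.35
tcp_pos: [0.533, 0.124, 0.2973]
orientation: [0.001, -0.63, 0.776, 0.001]
wrist_force: [-0.0, -0.7, 0.3]
finger_gap: 0.0001
```

```bash
python3 arc.py 135 174
```

```text
tcp loc [0.0003 0.1056 0.2973] tip loc [0.0003 0.106  0.1239]
axes(book) cols
 [[-0.001 -1.    -0.   ]
 [-1.     0.001  0.002]
 [-0.002  0.    -1.   ]] F [-0.04 -0.71  0.3 ] gap 0.00013069427859145009 j [ 0.51  0.31 -0.1  -0.   -1.16 -0.72] 11.35
139 [0.0, 0.02, -0.01, -0.16, 0.01, 0.2]
143 [0.0, 0.02, -0.01, -0.27, 0.01, 0.43]
147 [0.0, 0.02, -0.01, -0.37, 0.01, 0.68]
151 [0.0, 0.02, -0.01, -0.45, 0.01, 0.93]
154 [0.0, 0.02, -0.01, -0.51, 0.01, 1.18]
158 [0.0, 0.02, -0.01, -0.55, 0.01, 1.43]
162 [0.0, 0.02, -0.01, -0.57, 0.01, 1.68]
166 [0.0, 0.02, -0.01, -0.57, 0.01, 1.92]
170 [0.0, 0.02, -0.01, -0.56, 0.01, 2.17]
174 [0.0, 0.02, -0.01, -0.53, 0.01, 2.41]
```

Request:
{"api": "apply_moves", "payload": {
  "plan": [
    [[0,0,0,-0.13,0,0.2,1],[0,0,0,-0.26,0,0.43,1],[0,0,0,-0.36,0,0.68,1],[0,0,0,-0.44,0,0.93,1],[0,0,0,-0.5,0,1.18,1],[0,0,0,-0.54,0,1.43,1],[0,0,0,-0.56,0,1.68,1],[0,0,0,-0.56,0,1.92,1],[0,0,0,-0.56,0,2.12,1],[0,0,0,-0.53,0,2.3,1]]
  ]
}}

```text
clock: 12.35
tcp_pos: [0.5373, 0.1446, 0.2055]
orientation: [0.001, -0.631, 0.776, 0.001]
wrist_force: [-0.2, 0.6, 1.3]
finger_gap: -0.0001
```

```bash
python3 arc.py 172 180
```

```text
tcp loc [2.000e-04 1.266e-01 2.055e-01] tip loc [0.0002 0.127  0.0321]
axes(book) cols
 [[ 0.    -1.    -0.   ]
 [-1.    -0.     0.002]
 [-0.002  0.    -1.   ]] F [-0.2   0.58  1.28] gap -0.000147865192754694 j [ 0.54  0.41 -0.21 -0.   -0.95 -0.75] 12.35
173 [0.0, 0.02, 0.0, -0.02, 0.01, 0.04]
174 [0.0, 0.02, 0.0, -0.01, 0.01, 0.09]
174 [0.0, 0.02, 0.0, -0.01, 0.01, 0.14]
175 [0.0, 0.02, 0.0, 0.0, 0.01, 0.19]
176 [0.0, 0.02, 0.0, 0.01, 0.01, 0.24]
177 [0.0, 0.02, 0.0, 0.02, 0.01, 0.29]
178 [0.0, 0.02, 0.0, 0.03, 0.01, 0.33]
178 [0.0, 0.02, 0.0, 0.04, 0.01, 0.38]
179 [0.0, 0.02, 0.0, 0.05, 0.01, 0.43]
180 [0.0, 0.02, 0.0, 0.07, 0.01, 0.48]
```

Request:
{"api": "apply_moves", "payload": {
  "plan": [
    [[0,0,0,0,0,0.05,1],[0,0,0,0,0,0.1,1],[0,0,0,0,0,0.16,1],[0,0,0,0,0,0.22,1],[0,0,0,0,0,0.28,1],[0,0,0,0,0,0.34,1],[0,0,0,0,0,0.39,1],[0,0,0,0,0,0.43,1],[0,0,0,0,0,0.46,1],[0,0,0,0,0,0.46,1]]
  ]
}}

```text
clock: 13.35
tcp_pos: [0.5372, 0.1448, 0.1876]
orientation: [0.001, -0.631, 0.776, 0.001]
wrist_force: [0.0, -0.5, -0.1]
finger_gap: 0.0001
```

Request:
{"api": "apply_moves", "payload": {
  "plan": [
    [[0,0,0,0,0,0.01,1],[0,0,0,0,0,0.015,1],[0,0,0,0,0,0.02,1],[0,0,0,0,0,0.025,1],[0,0,0,0,0,0.03,1],[0,0,0,0,0,0.035,1],[0,0,0,0,0,0.035,1],[0,0,0,0,0,0.035,1],[0,0,0,0,0,0.035,1],[0,0,0,0,0,0.035,1]]
  ]
}}

```text
clock: 14.35
tcp_pos: [0.5373, 0.1447, 0.1865]
orientation: [0.001, -0.631, 0.776, 0.001]
wrist_force: [-0.3, -0.2, 2.4]
finger_gap: 0.0002
```

Request:
{"api": "apply_moves", "payload": {
  "plan": [
    [[0,0,0,0,0,0.005,1],[0,0,0,0,0,0.01,1],[0,0,0,0,0,0.015,1],[0,0,0,0,0,0.02,1],[0,0,0,0,0,0.02,1],[0,0,0,0,0,0.02,1],[0,0,0,0,0,0.02,1],[0,0,0,0,0,0.02,1],[0,0,0,0,0,0.02,1],[0,0,0,0,0,0.02,1]]
  ]
}}

```text
clock: 15.35
tcp_pos: [0.5373, 0.1447, 0.1864]
orientation: [0.001, -0.631, 0.776, 0.001]
wrist_force: [-2.4, -0.9, 8.2]
finger_gap: -0.0002
```

The tip stops hard at 13 mm under 8 N, so the board is flat. Retracting.

Request:
{"api": "apply_moves", "payload": {
  "plan": [
    [[0,0,0,0,0,-0.1,1],[0,0,0,0,0,-0.3,1],[0,0,0,0,0,-0.7,1],[0,0,0,0,0,-1.4,1],[0,0,0,0.6,0,-2.2,1],[0,0,0,1.4,0,-3.0,1],[0,0,0,2.2,0,-3.8,1],[0,0,0,3.0,0,-4.6,1],[0,0,0,3.6,0,-5.0,1],[0,0,0,3.6,0,-5.0,1]]
  ]
}}

```text
clock: 16.35
tcp_pos: [0.5075, 0.0012, 0.389]
orientation: [0.004, -0.63, 0.777, -0.001]
wrist_force: [0.6, 1.3, -0.7]
finger_gap: 0.0001
```

```bash
python3 - <<'E'
from h import *
w=r.capture("wrist")[:,:,::-1];s=cv2.resize(r.capture("side")[:,:,::-1][110:310,230:430],(400,400))
cv2.imwrite("pics/end.png",cv2.hconcat([cv2.resize(w,(400,250)).copy() if 0 else w[:, 120:520],s]))
p=r.camera_params("wrist")
for z in (.013,):
  for x,y in [(.105,.157),(-.105,.157),(.023,.187),(-.023,.187)]:
    print(x,y,w2pix("wrist",RB.apply([x,y,z])+[x0,y0,0],p)-[120,0])
st()
P=pix2w("side",(280,253),.019);print("roll",P,loc(P))
E
```

```text
0.105 0.157 [[117.30622917 313.81385461]]
-0.105 0.157 [[290.89873789 313.65922095]]
0.023 0.187 [[185.48060841 334.708353  ]]
-0.023 0.187 [[222.7348128  334.67646159]]
tcp loc [ 1.000e-04 -1.790e-02  3.855e-01] tip loc [ 2.000e-04 -1.730e-02  2.121e-01]
axes(book) cols
 [[-0.001 -1.     0.   ]
 [-1.     0.001  0.003]
 [-0.003 -0.    -1.   ]] F [-0.2   0.64 -1.2 ] gap 0.0002493663940553603 j [ 0.31  0.18 -0.04 -0.   -1.35 -0.52] 16.45
roll [0.58861703 0.24730433 0.019     ] [0.02945575 0.23767787 0.019     ]
```

View pics/end.png

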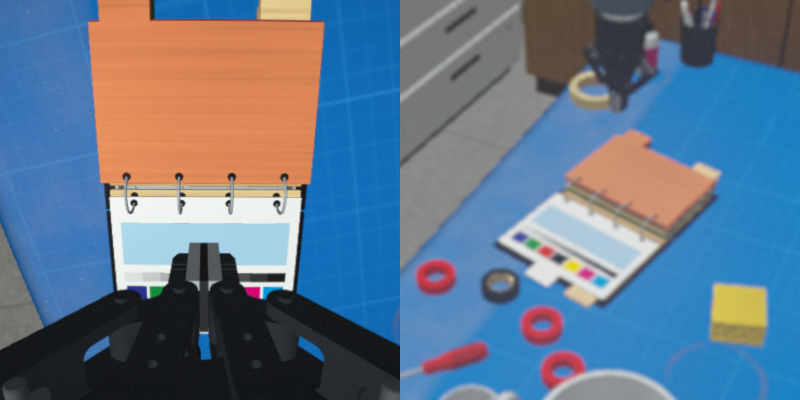

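The white board lies flat on the left, with its tab at (540,273) in the right half. The copper board lies flat on the right, the black roll is flat at (500,285), and the bystanders are unmoved. Handing in.

```bash
python3 -c "
from rig import r
print(r.close_job())"
```

```text
the job is handed in; nothing more can be done
None
```

The task is done and handed in at about 16.5 s of the 58 s allowed; handing in gave no verdict.

- **Black roll:** I pushed it off the left-hand page with the part-open fingertips. It lies flat on the table about 24 cm from the book's middle.
- **White board:** I lifted it by its tab with a tilted fingertip and guided it over the rings. I then pressed it down on the left until the tip stopped hard at 13 mm above the table, the listed height of a flat board, with about 8 N on it.
- **Last pictures:** The white board is flat on the left, the copper board is down and showing on the right, the roll is flat, and no listed bystander in view appears moved. The mug is only partly in that view. The arm is clear of everything.
- **Checks that disagreed:** The first two fixes of the roll, from the side and wrist cameras, differed by about 10 mm. A closer wrist view settled it within a few millimetres of the wrist fix, and no check failed.

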